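# Hang the dip basket on the gated drain hook and prove it with a tug

## Task

Pick up the wire dip basket with the washed adapters by its bail and hang it over the pale tray to drain: press the bail down through the hook's spring gate, gently, until it lies at the bottom of the hook and the gate has snapped shut above it. Before letting go, keep hold of the bail and tug it steadily down with about 8 N for a good second to prove that it is held, never loading the hook with more than 20 N; then let go and leave the basket hanging still, with all three adapters in it and the things lying around undisturbed.

Things in the scene. Friction and masses are not known exactly. Their poses are not given: they have to be found in the camera images.
- basket: Loose wire dip basket, 116 (x) x 90 (y) x 45 mm high, 0.24 to 0.38 kg, holding three loose adapters of 30 g each. A rigid bail (hoop of 7 mm steel bar) stands over it in its y-z plane, 126 mm high in all; see bail_top. Origin: centre of the underside, z up. Looks the same after half a turn.
- bail_top (a point): Centre of the bail's straight top bar, 122 mm above the basket's underside; the bar runs along the basket's y. From its ends two upright legs at y = +-25 mm (57 mm over both) go straight down for 50 mm. Hold both legs from above, jaws along y, at most 15 mm below the bar (or the gripper's body meets the hook). Inside, 43 x 74 mm are free for the hook.
- hook_arm: Fixed arm on the stand's column; at its end a hook of 8 mm bar, mouth up, in its x-z plane. x points to the column (at x = 130 mm). Origin: where the bail bar's centre lies at the bottom of the hook, but the hook's rod was clamped by hand up to 7 mm higher or lower: feel for it. Inside x = -12 to +12 mm; tip (x = -18) and shank (x = +16) rise 33 mm above the bar so lying, 12 mm of hook lie below.
- gate (a joint): Brass spring gate across the hook's mouth, sloping down to the tip. 0 = shut; grows (rad) as the bar, coming from the front (-x) with the hook inside the bail, is pressed straight down on it (best at x = -3 mm): met 30 mm above the bottom position, opens to 0.7, snaps back to 0 above the bar 9 mm above the bottom. Takes 8 to 11 N, basket's weight included; it carries a basket merely set on it.
- stand: Drain stand: fixed dark steel base plate 220 x 190 x 8 mm with an upright 20 mm column, 208 mm high, 85 mm along its x from the centre. Origin: centre of the plate's underside. Overhead, a wall shelf covers the rear of the bench from x = 0.58 m on, 0.65 m above the top: keep a raised elbow or forearm clear of it.
- parts_tray: Pale steel tray, 174 x 249 x 36 mm, loose on the stand's base plate below the hook; its rim is 44 mm above the bench. Origin: centre of the underside. It stays there.
- adapter_4: Brass coloured adapter, 19 mm thick, 30 mm high, loose, upright in the basket. Origin: centre of its underside.
- adapter_14: Grey adapter with a black ring, 20 mm thick, 35 mm high, loose, upright in the basket. Origin: centre of its underside.
- adapter_9: Dark grey hexagon adapter, 25 mm wide, 31 mm high, loose, upright in the basket. Origin: centre of its underside.
- grease_pot: White grease pot with a blue lid, 58 mm thick, 73 mm high, loose bystander. Origin: centre of its underside.
- spanner_13: Spanner, 162 x 26 x 7 mm, lying loose, bystander. Origin: centre of its underside.
- screwdriver_yellow: Screwdriver with a yellow handle, 167 x 25 x 22 mm, lying loose, bystander. Origin: centre of its underside.

How it is judged:
On the way, in this order (a step that is already met when the one before it is completed fails the run):
1. the bail's bar has pressed the spring gate open and is in the mouth of the hook (value of joint gate above 0.4 rad and x of bail_top in the frame of hook_arm between -0.015 and 0.015 m and z of bail_top in the frame of hook_arm below 0.033 m).
2. with the bar at the bottom of the hook and the gate shut above it, the gripper still holds the basket and tugs: the hook carries 8 to 20 N (weight and tug together) for 0.4 s (x of bail_top in the frame of hook_arm between -0.012 and 0.012 m and y of bail_top in the frame of hook_arm between -0.014 and 0.014 m and z of bail_top in the frame of hook_arm between -0.01 and 0.009 m and value of joint gate below 0.1 rad and contact force between basket and hook_arm above 8 N and contact force between the fingers and basket above 2 N), for 0.4 s.
At the end, for the whole second after the job is handed in: The basket hangs free: the bail's bar at the bottom of the hook (within 12 mm in x, 14 mm in y, 10 mm in height of the arm's origin), gate shut (under 0.1 rad), basket upright within 0.2 rad, nearly still (under 40 mm/s), the adapters in it, the tray below the hook (centre within 50 mm) (x of bail_top in the frame of hook_arm between -0.012 and 0.012 m and y of bail_top in the frame of hook_arm between -0.014 and 0.014 m and z of bail_top in the frame of hook_arm between -0.01 and 0.009 m and value of joint gate below 0.1 rad and angle between basket's own z axis and vertical below 0.2 rad and linear speed of basket below 0.04 m/s and contact force between basket and hook_arm above 1.5 N and distance between each of adapter_4, adapter_14, adapter_9 and basket below 0.065 m and horizontal distance between parts_tray and hook_arm below 0.05 m); the robot touches nothing.
It fails at once if the basket loads the hook and its gate with more than 20 N (contact force between basket and hook_arm above 20 N).
It fails at once if an adapter falls out of the basket (distance between any of adapter_4, adapter_14, adapter_9 and basket above 0.1 m).
It fails at once if the grease pot, spanner, screwdriver or tray is pushed away by more than 25 mm (distance of any of grease_pot, spanner_13, screwdriver_yellow, parts_tray from where it was at the start of the episode above 0.025 m).
It also fails if it takes over 69 s, if anything falls off the work surface, if the arm or the gripper's body presses on something with over 40 N, if the wrist force passes 120 N, or if a joint passes its speed limit or range.

## Robot

A 6-joint arm with a two-finger parallel gripper is mounted at the origin on a cart in front of the work surface, level with it; the furniture and walls round the work are solid. World frame = base frame: x ahead of the robot, y to its left, z up, the work surface at z = 0. Lengths are in m, angles in rad, forces in N, time in s.
With the tool pointing down it reaches from about 0.325 to 0.9 m from the base axis. Payload 6.1 kg.
Tool frame: the origin (TCP) lies midway between the tips of the shut fingers; the grasp point (between the pads) lies 19 mm behind it; z points along the fingers, y is the line along which they close (so a half turn about z gives the same grasp; the last joint's range is limited). The gripper opens to 85 mm and grips with 20 to 120 N. Pads are 22 mm wide; open, the fingers measure 114 mm over their backs; the gripper's body (76 mm by 85 mm) begins 54 mm behind the grasp point. The pads swing forward as they close: fully open they stand 13 mm farther back than shut.
Start: joints at [-1.431, 0.22, 1.526, -0, 1.395, -0.126], TCP at [0.164, -0.603, 0.231] pointing down, gripper open.
Joint ranges: [-2.98, 2.98], [-0.91, 2.08], [0.09, 2.57], [-1.24, 4.39], [0.2, 2.65], [-2.68, 2.68]. Speed limits (rad/s): [2.57, 2.57, 3.01, 3.14, 3.14, 3.14].

## Interface

Orientations are given as a rotation vector (axis times angle).
In Python, from rig import readout, eyes, job_done gives the robot as it stands.
- The arm moves only by the tool send_rows, never from a script. Its argument "series" is a list of rows, each a list of 7 numbers: the closure in counts, from 0 (fully open) to 255 (shut), then the shift along the tool's x, y, z in cm, then the turn, a rotation vector about the tool's x, y, z in units of 6 degrees (1.0 is 6 degrees). A call has 1 to 12 rows; each row shifts and turns the commanded pose from where the row before left it, along the tool's axes as they then stand; what a row does not reach is not made up. A row lasts 1/10 s, in which the tool goes at most 50 mm and 8.59 degrees, less where a joint would pass 70% of its speed; a pose out of reach is approached as far as the arm can. A call is refused whole if a number of a shift passes 5 or a number of a turn 1, either way. A call with a gripper value outside its range is refused whole. The fingers move at their own pace and stop on an object; the grip force is fixed at half the most. Time passes only in rows, so rows that do not move let the fingers close. It gives the time, the measured TCP pose, the force, the opening and the grip force at its end, in the units of the state.
- readout.sense(): the state, without advancing time (a new reading comes with each control period).
- eyes.camera(name): name is "scene" or "top" or "wrist"; returns the picture (384x512x3 uint8, red, green, blue); there is no depth.
- eyes.get_calibration(name): a dict with "camera_matrix" (3x3 intrinsics, pixels), "R" (3x3) and "t" (3): a world point X has camera coordinates R X + t; the wrist camera has in their place "T_tool_cam" (4x4, takes a point from camera to tool coordinates, whose origin is the TCP and whose axes are the flange's). Camera axes: x right, y down, z forward; pixel columns grow to the right and rows downward; lengths in m; the calibration is good to about 2 mm. The wrist camera is an equidistant fisheye: a pixel r from the principal point sees the ray r / f radians off the axis. A picture is of the moment at which its call begins: read the wrist's pose just before it. get_calibration takes no time and is no camera call.
- job_done(): hands the job in; it is judged then, once.
Trained networks look in the newest picture that a camera, given by its name, has taken for a name from the list of things; names that differ only in an ending like _2 or _b are one class to them, and where a whole thing is asked for, a point or a joint stands for the part that bears it (a point fixed in the world has none). Each returns a list of dicts, best first, with "confidence" (0 to 1); they miss things now and then, are a little off and sometimes report something else, mostly with a low value. They report only what shows in the picture. A call takes as long as a camera call.
- eyes.silhouettes(query, camera): "pixels" (384x512 bool, what is visible of it).
- eyes.mark_of(query, camera): "location" ([x, y, z] in m, in world coordinates, good to about 4 mm: a listed point, or the origin of a listed thing).
The state is a dict: "time_s": time; "q": joint angles; "joint_velocities": joint speeds; "joint_torque": joint torques, N m; "tcp_pos": TCP position; "ee_rot": TCP orientation; "contact_force": force on the tool from outside, world axes, zero at the start; "moment": the same for the moment, N m; "width": finger opening in m; "grip_force": force on a finger pad.
Only numpy, scipy, OpenCV 4.12 (cv2) and the standard library are available. Lean on these libraries where they do the work, as an engineer would, in place of code of your own. Each camera call takes 0.05 s, during which the arm holds its last target. There are 200 camera calls.

## Working session

There is one attempt and no reset: what is moved stays moved. The work goes in short steps, Python scripts to look and compute and a tool call to move; the robot and the scene stay as the last step left them, time stands still between calls to the robot, and variables do not carry over. Pictures are saved under pics/ and viewed, at most 10 in all, crops included, and the job is handed in when it is done.

Besides the shell and the picture viewer there is one more tool, called after ">>>" by a JSON object that holds its "op" and its "data", one argument or row to a line. send_rows: Moves the arm, as the interface text tells. Its arguments: {"type":"object","properties":{"series":{"type":"array","items":{"type":"array","items":{"type":"number"}}}},"required":["series"]}

```bash
mkdir -p pics; python3 - <<'E'
from rig import readout, eyes
import cv2,numpy as np
s=readout.sense(); print({k:np.round(v,3) for k,v in s.items()})
for c in ["scene","top"]:
    im=eyes.camera(c); cv2.imwrite(f"pics/{c}0.png",im[:,:,::-1])
    for n in ["basket","bail_top","hook_arm","stand","parts_tray","grease_pot","spanner_13","screwdriver_yellow"]:
        print(c,n,[(np.round(m["location"],3),round(m["confidence"],2)) for m in eyes.mark_of(n,c)[:2]])
a=cv2.imread("pics/scene0.png");b=cv2.imread("pics/top0.png")
print(a.shape)
for c in ["scene","top"]:
    k=eyes.get_calibration(c); print(np.round(k["camera_matrix"],1).tolist(),np.round(k["R"],3).tolist(),np.round(k["t"],3))
E
```

```text
{'time_s': np.float64(0.0), 'q': array([-1.431,  0.221,  1.528,  0.   ,  1.395, -0.126]), 'joint_velocities': array([ 0.   , -0.   , -0.001,  0.001,  0.001, -0.001]), 'joint_torque': array([-1.000e-03, -4.969e+01, -3.894e+01, -0.000e+00,  1.100e-02,
       -0.000e+00]), 'tcp_pos': array([ 0.164, -0.602,  0.23 ]), 'ee_rot': array([-3.112, -0.416, -0.   ]), 'contact_force': array([ 0.603,  0.033, -0.267]), 'moment': array([-0.029,  0.034, -0.038]), 'grip_force': np.float64(0.0), 'width': np.float64(0.086)}
scene basket [(array([ 0.427, -0.276,  0.003]), 0.72)]
scene bail_top [(array([ 0.427, -0.28 ,  0.124]), 0.61)]
scene hook_arm [(array([0.486, 0.183, 0.183]), 0.91)]
scene stand []
scene parts_tray [(array([0.5  , 0.171, 0.01 ]), 0.74)]
scene grease_pot [(array([ 0.718, -0.056,  0.002]), 0.81)]
scene spanner_13 [(array([ 0.706, -0.27 ,  0.001]), 0.46)]
scene screwdriver_yellow [(array([ 0.515, -0.445,  0.003]), 0.62)]
top basket [(array([ 0.429, -0.28 ,  0.   ]), 0.62)]
top bail_top [(array([ 0.429, -0.275,  0.129]), 0.85)]
top hook_arm [(array([0.488, 0.184, 0.183]), 0.78), (array([ 0.706, -0.265, -0.001]), 0.51)]
top stand [(array([0.488, 0.184, 0.184]), 0.68)]
top parts_tray [(array([0.5  , 0.17 , 0.011]), 0.7)]
top grease_pot [(array([ 0.721, -0.057,  0.002]), 0.93)]
top spanner_13 [(array([ 0.702, -0.267, -0.001]), 0.65)]
top screwdriver_yellow [(array([ 0.516, -0.449, -0.004]), 0.57)]
(384, 512, 3)
[[479.3, 0.0, 259.2], [0.0, 479.3, 186.1], [0.0, 0.0, 1.0]] [[-0.873, -0.488, 0.004], [-0.321, 0.568, -0.758], [0.368, -0.662, -0.653]] [0.441 0.354 1.081]
[[416.2, 0.0, 263.8], [0.0, 416.2, 185.6], [0.0, 0.0, 1.0]] [[-0.199, -0.98, -0.005], [-0.957, 0.196, -0.214], [0.211, -0.038, -0.977]] [-1.000e-03  6.040e-01  1.058e+00]
```

```bash
python3 - <<'E'
import cv2,numpy as np
a=cv2.imread("pics/scene0.png");b=cv2.imread("pics/top0.png")
cv2.imwrite("pics/scene0b.png",cv2.resize(a,(796,597)));cv2.imwrite("pics/top0b.png",cv2.resize(b,(796,597)))
E
```

```text
(no output)
```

View pics/scene0b.png

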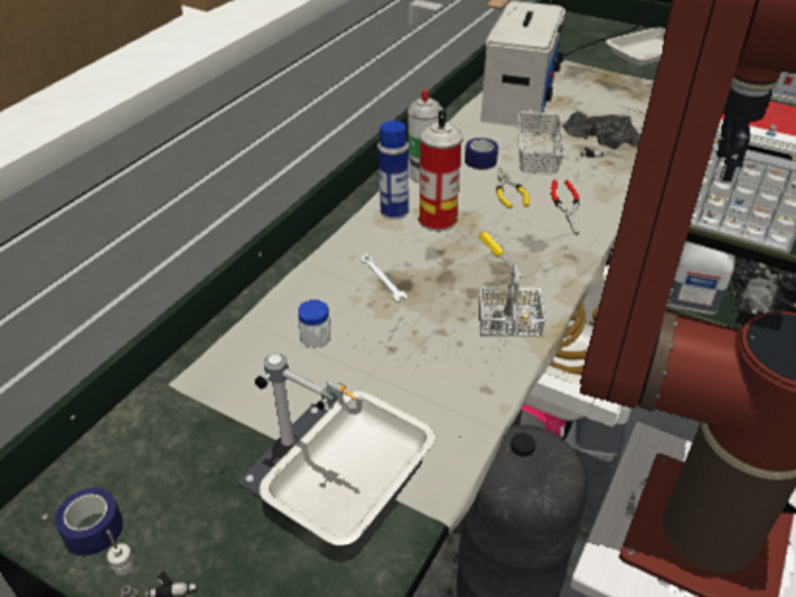

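View pics/top0b.png

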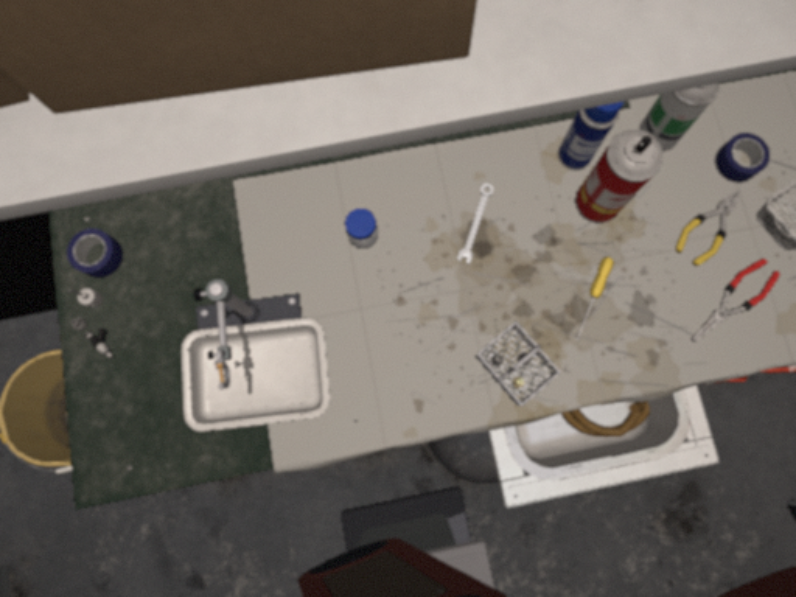

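The scene view shows the basket at about (512,310), its bail edge-on to that camera, and the hook at about (345,395) over the tray. In the top view the basket is rotated, centred near (515,365). The column cap is at (217,290) and the hook at (222,370).

```bash
cat > h.py <<'E'
from rig import readout, eyes
import cv2,numpy as np
from scipy.spatial.transform import Rotation as Ro
def bp(c,uv,z):
    k=eyes.get_calibration(c);d=np.linalg.inv(k["camera_matrix"])@np.array([*uv,1.]);R,t=np.array(k["R"]),np.array(k["t"])
    d=R.T@d;o=-R.T@t;return o+d*(z-o[2])/d[2]
def pj(c,X):
    k=eyes.get_calibration(c);p=np.array(k["camera_matrix"])@(np.array(k["R"])@np.array(X)+np.array(k["t"]));return p[:2]/p[2]
E
python3 - <<'E'
from h import *
s=512/796
hk=np.array([.487,.184])
for c,p in [("top",(217,288)),("scene",(276,360-0))]:
    q=bp(c,np.array(p)*s,.208); print(c,q.round(3))
print("scenecap",bp("scene",np.array((276,362))*s,.215).round(3))
for c in ["top","scene"]:
    im=eyes.camera(c)
    m=eyes.silhouettes("basket",c)[0]["pixels"].astype(np.uint8)
    n=cv2.findNonZero(m)
    if c=="top":
        P=np.array([bp(c,x[0],.03)[:2] for x in n]).astype(np.float32)
        print(cv2.minAreaRect(P*1000))
    cv2.imwrite("pics/m.png",m*255)
    # mask IoU fit of model (box points + bail)
for n in ["bail_top"]:
    print([ (m["confidence"],m["pixels"].sum()) for m in eyes.silhouettes(n,"top")])
y0,x0=int(310*s),int(460*s)
im=cv2.imread("pics/top0.png")
a=cv2.resize(im[190:270,295:370],None,fx=5,fy=5,interpolation=cv2.INTER_CUBIC)
b=cv2.resize(im[170:265,105:180],None,fx=5,fy=5,interpolation=cv2.INTER_CUBIC)[:400]
cv2.imwrite("pics/crop.png",np.hstack([a,b]))
E
```

```text
top [0.62  0.171 0.208]
scene [0.613 0.177 0.208]
scenecap [0.606 0.185 0.215]
((431.10345458984375, -279.5814208984375), (119.64904022216797, 101.17535400390625), 28.3477725982666)
[(0.82, np.int64(627))]
```

View pics/crop.png

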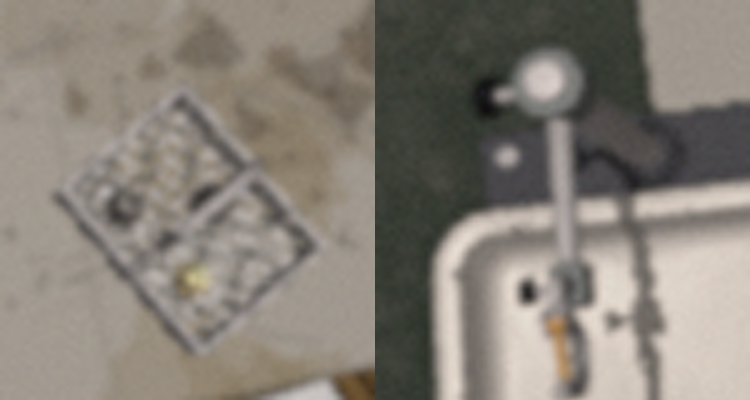

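```bash
python3 - <<'E'
from h import *
P=[bp("top",np.array(p)/5+[295,190],.045)[:2] for p in [(183,92),(320,245),(197,350),(60,190)]]
t,r,b,l=P
for a,c in [(l,b),(t,r),(l,t),(b,r)]:
    d=c-a;print(np.linalg.norm(d).round(3),np.degrees(np.arctan2(d[1],d[0])).round(1))
print(np.mean(P,0))
B=[bp("top",np.array(p)/5+[295,190],.122)[:2] for p in [(255,172),(165,240)]];print(B)
# hook: arm dir & col base
for z,p in [(.215,(548,80)),(.2,(560,130)),(.2,(568,250)),(.21,(556,320)),(.21,(570,385))]:
    print(bp("top",np.array([p[0]-375,p[1]])/5+[105,170],z).round(3))
s=readout.sense(); print(Ro.from_rotvec(s["ee_rot"]).as_matrix().round(3))
k=eyes.get_calibration("wrist");print({a:np.round(v,3).tolist() for a,v in k.items()})
E
```

```text
0.11 -151.7
0.109 -151.2
0.086 -63.4
0.087 -62.3
[ 0.42926071 -0.27724666]
[array([ 0.44011998, -0.30104444]), array([ 0.41606649, -0.2489958 ])]
[0.616 0.169 0.215]
[0.595 0.171 0.2  ]
[0.538 0.175 0.2  ]
[0.505 0.182 0.21 ]
[0.475 0.18  0.21 ]
[[ 0.965  0.263 -0.   ]
 [ 0.263 -0.965  0.   ]
 [-0.    -0.    -1.   ]]
{'camera_matrix': [[297.319, 0.0, 259.191], [0.0, 297.319, 188.912], [0.0, 0.0, 1.0]], 'T_tool_cam': [[-0.0, -0.948, -0.317, 0.081], [1.0, 0.0, -0.0, 0.0], [0.0, -0.317, 0.948, -0.142], [0.0, 0.0, 0.0, 1.0]]}
```

The basket's x axis is at about 28.5°, and the hook's x axis at about -5°. I'll move above the bail now.

>>> {"op": "send_rows", "data": {
  "series": [
    [0,2.8,-2.0,0,0,0,0],
    [0,2.8,-2.0,0,0,0,0],
    [0,2.8,-2.0,0,0,0,0],
    [0,2.8,-2.0,0,0,0,0],
    [0,2.8,-2.0,0,0,0,0],
    [0,2.8,-2.0,0,0,0,0],
    [0,2.8,-2.0,0,0,0,0],
    [0,2.8,-2.0,0,0,0,0],
    [0,2.8,-2.0,0,0,0,0],
    [0,2.8,-2.0,0,0,0,0],
    [0,2.8,-2.0,0,0,0,0],
    [0,2.8,-2.0,0,0,0,0]
  ]
}}

```text
time_s: 2.35
tcp_pos: [0.4261, -0.2821, 0.2316]
ee_rot: [3.113, 0.416, 0.001]
contact_force: [-0.9, 0.2, 0.5]
width: 0.0853
grip_force: 0.0
```

>>> {"op": "send_rows", "data": {
  "series": [
    [0,0,0,0,0,0,-0.7],
    [0,0,0,0,0,0,-0.8],
    [0,0,0,0,0,0,-0.7],
    [0,0,0,0,0,0,0],
    [0,0,0,0,0,0,0],
    [0,0,0,0,0,0,0]
  ]
}}

```text
time_s: 2.95
tcp_pos: [0.4253, -0.2833, 0.2314]
ee_rot: [3.046, 0.769, 0.0]
contact_force: [-0.1, -0.4, -0.7]
width: 0.0855
grip_force: 0.0
```

```bash
cat >> h.py <<'E'
def pose():
    s=readout.sense();return Ro.from_rotvec(s["ee_rot"]).as_matrix(),np.array(s["tcp_pos"])
def wcam(Rt,p):
    k=eyes.get_calibration("wrist");T=np.array(k["T_tool_cam"]);return Rt@T[:3,:3],Rt@T[:3,3]+p,np.array(k["camera_matrix"])
def wproj(X,Rt,p):
    R,o,K=wcam(Rt,p);c=R.T@(np.array(X)-o);th=np.arctan2(np.hypot(*c[:2]),c[2]);e=c[:2]/np.hypot(*c[:2]);return K[:2,2]+K[0,0]*th*e
def wbp(uv,z,Rt,p):
    R,o,K=wcam(Rt,p);v=np.array(uv)-K[:2,2];r=np.hypot(*v);th=r/K[0,0];d=R@np.array([*(np.sin(th)*v/r),np.cos(th)]);return o+d*(z-o[2])/d[2]
def go(Xw,Rt,p): return (Rt.T@(np.array(Xw)-p)*100).round(2)
E
python3 - <<'E'
from h import *
R,p=pose();print(R.round(3),p.round(4))
im=eyes.camera("wrist");o=im[:,:,::-1].copy()
for n in ["bail_top","basket"]:
    print(n,[(np.round(m["location"],4),m["confidence"]) for m in eyes.mark_of(n,"wrist")[:2]])
for y in (-.0285,.0285):
    X=np.array([.4285,-.2775,.122])+y*np.array([np.cos(np.radians(-61.5)),np.sin(np.radians(-61.5)),0])
    u=wproj(X,R,p);print(u);cv2.circle(o,tuple(int(v) for v in u),3,(0,0,255),1)
cv2.imwrite("pics/w1.png",o)
E
```

```text
[[ 0.88   0.475  0.   ]
 [ 0.475 -0.88  -0.   ]
 [ 0.     0.    -1.   ]] [ 0.4253 -0.2833  0.2314]
bail_top [(array([ 0.4259, -0.2739,  0.1192]), 0.65)]
basket [(array([ 0.4296, -0.275 ,  0.0006]), 0.87), (array([ 0.4379, -0.2968, -0.    ]), 0.35)]
[222.67121405 179.97818669]
[286.88934458 179.77974138]
```

View pics/w1.png

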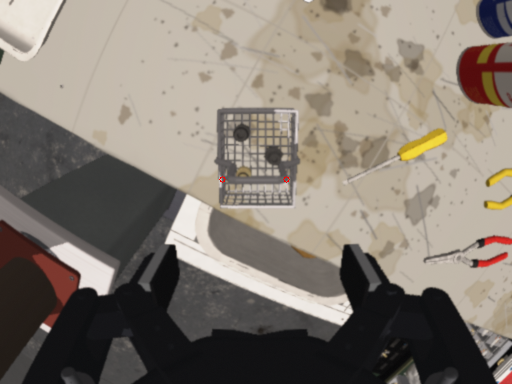

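```bash
python3 - <<'E'
from h import *
R,p=pose()
im=eyes.camera("wrist")
for m in eyes.silhouettes("basket","wrist")[:1]:
    ys,xs=np.nonzero(m["pixels"]);print(m["confidence"],xs.min(),xs.max(),ys.min(),ys.max())
    print(cv2.minAreaRect(cv2.findNonZero(m["pixels"].astype(np.uint8))))
cv2.imwrite("pics/w2.png",cv2.resize(im[95:220,205:310,::-1],None,fx=4.5,fy=4.5,interpolation=cv2.INTER_CUBIC))
E
```

```text
0.91 214 299 108 207
((256.5, 157.5), (99.0, 85.0), 90.0)
```

View pics/w2.png

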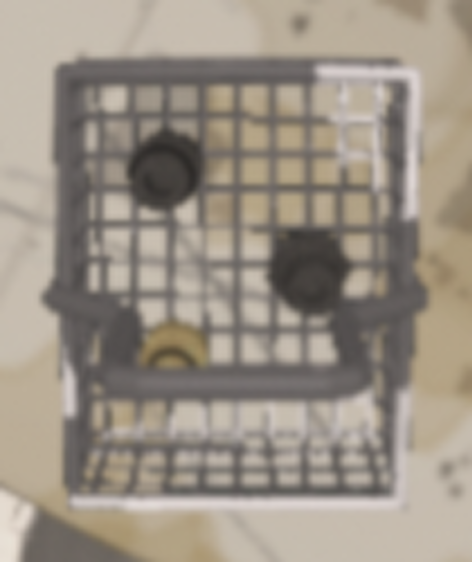

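The bail bar runs level at row 179, columns 228 to 288, so the yaw matches.

```bash
python3 - <<'E'
from h import *
R,p=pose();X=wbp((257.8,179.4),.122,R,p);print(X,go([X[0],X[1],.087],R,p))
E
```

```text
[ 0.43014507 -0.27966718  0.122     ] [ 0.6  -0.09 14.43]
```

>>> {"op": "send_rows", "data": {
  "series": [
    [0,0.3,0,1,0,0,0],
    [0,0.3,-0.1,2,0,0,0],
    [0,0,0,2,0,0,0],
    [0,0,0,2,0,0,0],
    [0,0,0,2,0,0,0],
    [0,0,0,2,0,0,0],
    [0,0,0,2,0,0,0],
    [0,0,0,1.4,0,0,0],
    [0,0,0,0,0,0,0],
    [0,0,0,0,0,0,0]
  ]
}}

```text
time_s: 4.2
tcp_pos: [0.4302, -0.2795, 0.0873]
ee_rot: [-3.045, -0.771, 0.0]
contact_force: [0.6, 0.2, 1.1]
width: 0.0852
grip_force: 0.0
```

```bash
python3 - <<'E'
from h import *
R,p=pose();print(p)
im=eyes.camera("wrist")
cv2.imwrite("pics/w3.png",im[:,:,::-1])
E
```

```text
[ 0.43019636 -0.27945531  0.08729904]
```

View pics/w3.png

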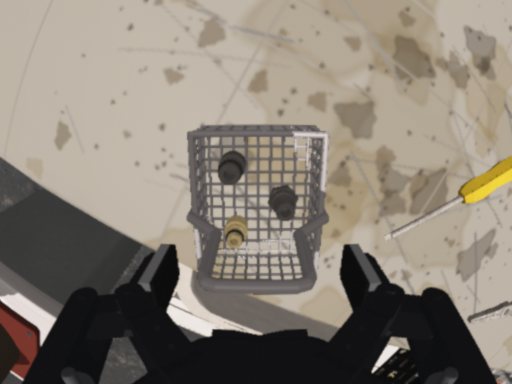

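```bash
python3 - <<'E'
from h import *
R,p=pose();print(wproj([p[0],p[1],.122],R,p),wbp((257,286),.122,R,p)-p,R.T@(wbp((257,286),.122,R,p)-p))
E
```

```text
[258.4078642  284.28120005] [-1.16645852e-03  8.97050122e-05  3.39803403e-02] [-0.00097    -0.00059927 -0.03398135]
```

>>> {"op": "send_rows", "data": {
  "series": [
    [90,0,0,0,0,0,0],
    [160,0,0,0,0,0,0],
    [255,0,0,0,0,0,0],
    [255,0,0,0,0,0,0],
    [255,0,0,0,0,0,0],
    [255,0,0,0,0,0,0],
    [255,0,0,0,0,0,0],
    [255,0,0,0,0,0,0]
  ]
}}

```text
time_s: 5.05
tcp_pos: [0.4306, -0.2797, 0.0888]
ee_rot: [3.044, 0.771, 0.001]
contact_force: [-1.7, 1.7, 6.9]
width: 0.0548
grip_force: 62.1
```

>>> {"op": "send_rows", "data": {
  "series": [
    [255,0,0,-0.3,0,0,0],
    [255,0,0,-0.7,0,0,0],
    [255,0,0,-1.2,0,0,0],
    [255,0,0,-1.5,0,0,0],
    [255,0,0,-1.5,0,0,0],
    [255,0,0,-1.5,0,0,0],
    [255,0,0,-1.5,0,0,0],
    [255,0,0,-1.4,0,0,0],
    [255,0,0,-0.9,0,0,0],
    [255,0,0,-0.5,0,0,0],
    [255,0,0,0,0,0,0],
    [255,0,0,0,0,0,0]
  ]
}}

```text
time_s: 6.25
tcp_pos: [0.4298, -0.2792, 0.1967]
ee_rot: [-3.045, -0.771, 0.001]
contact_force: [0.9, -0.3, -3.4]
width: 0.0548
grip_force: 64.0
```

>>> {"op": "send_rows", "data": {
  "series": [
    [255,0,0,0,0,0,0.2],
    [255,0,0,0,0,0,0.5],
    [255,0,0,0,0,0,0.7],
    [255,0,0,0,0,0,0.7],
    [255,0,0,0,0,0,0.7],
    [255,0,0,0,0,0,0.7],
    [255,0,0,0,0,0,0.7],
    [255,0,0,0,0,0,0.7],
    [255,0,0,0,0,0,0.5],
    [255,0,0,0,0,0,0.2],
    [255,0,0,0,0,0,0]
  ]
}}

```text
time_s: 7.35
tcp_pos: [0.4299, -0.2793, 0.1967]
ee_rot: [-3.138, 0.142, 0.001]
contact_force: [0.6, 0.6, -3.1]
width: 0.0548
grip_force: 64.0
```

```bash
python3 - <<'E'
from h import *
R,p=pose();s=readout.sense();print(p,R.round(3),s["contact_force"],s["moment"],s["width"])
a=np.radians(-5);print(go([.487-.09*np.cos(a),.184-.09*np.sin(a),p[2]],R,p))
E
```

```text
[ 0.42988822 -0.27929888  0.19674365] [[ 0.996 -0.09  -0.001]
 [-0.09  -0.996  0.001]
 [-0.001 -0.001 -1.   ]] [ 0.58890585  0.62983217 -3.08912044] [ 0.02439734  0.00946052 -0.00229726] 0.054770722675262715
[-7.490e+00 -4.663e+01  3.000e-02]
```

>>> {"op": "send_rows", "data": {
  "series": [
    [255,-0.1,-0.5,0,0,0,0],
    [255,-0.2,-1.2,0,0,0,0],
    [255,-0.4,-2.0,0,0,0,0],
    [255,-0.4,-2.5,0,0,0,0],
    [255,-0.4,-2.5,0,0,0,0],
    [255,-0.4,-2.5,0,0,0,0],
    [255,-0.4,-2.5,0,0,0,0],
    [255,-0.4,-2.5,0,0,0,0],
    [255,-0.4,-2.5,0,0,0,0],
    [255,-0.4,-2.5,0,0,0,0],
    [255,-0.4,-2.5,0,0,0,0],
    [255,-0.4,-2.5,0,0,0,0]
  ]
}}

```text
time_s: 8.55
tcp_pos: [0.4102, -0.0129, 0.1973]
ee_rot: [-3.138, 0.141, -0.0]
contact_force: [0.2, -0.8, -3.9]
width: 0.055
grip_force: 64.3
```

>>> {"op": "send_rows", "data": {
  "series": [
    [255,-0.4,-2.5,0,0,0,0],
    [255,-0.4,-2.5,0,0,0,0],
    [255,-0.4,-2.5,0,0,0,0],
    [255,-0.4,-2.5,0,0,0,0],
    [255,-0.4,-2.5,0,0,0,0],
    [255,-0.4,-2.5,0,0,0,0],
    [255,-0.4,-2.5,0,0,0,0],
    [255,-0.3,-1.7,0,0,0,0],
    [255,-0.1,-1.0,0,0,0,0],
    [255,0,-0.4,0,0,0,0],
    [255,0,0,0,0,0,0],
    [255,0,0,0,0,0,0]
  ]
}}

```text
time_s: 9.75
tcp_pos: [0.3976, 0.1928, 0.1973]
ee_rot: [3.138, -0.142, -0.0]
contact_force: [0.5, 0.0, -3.9]
width: 0.055
grip_force: 64.4
```

```bash
python3 - <<'E'
from h import *
R,p=pose();s=readout.sense();print(p,R.round(3),s["contact_force"])
im=eyes.camera("wrist");o=im[:,:,::-1].copy()
for n in ["hook_arm","bail_top"]:
    print(n,[(np.round(m["location"],4),m["confidence"]) for m in eyes.mark_of(n,"wrist")[:2]])
for m in eyes.silhouettes("hook_arm","wrist")[:1]:
    ys,xs=np.nonzero(m["pixels"]);print(m["confidence"],xs.min(),xs.max(),ys.min(),ys.max())
for c in ["top","scene"]:
    eyes.camera(c)
    for n in ["hook_arm","bail_top"]:
        print(c,n,[(np.round(m["location"],4),m["confidence"]) for m in eyes.mark_of(n,c)[:2]])
im=cv2.resize(o,(796,597));cv2.imwrite("pics/w4.png",im)
E
```

```text
[0.39757998 0.19284371 0.19725673] [[ 0.996 -0.09  -0.   ]
 [-0.09  -0.996 -0.   ]
 [-0.     0.    -1.   ]] [ 0.48143288  0.00641636 -3.8961254 ]
hook_arm [(array([0.4925, 0.1812, 0.1886]), 0.92)]
bail_top [(array([0.3958, 0.1944, 0.2312]), 0.59)]
0.85 213 281 0 122
top hook_arm [(array([0.4874, 0.1854, 0.1828]), 0.55)]
top bail_top [(array([0.3965, 0.1953, 0.236 ]), 0.69)]
scene hook_arm [(array([0.4833, 0.1798, 0.1823]), 0.74)]
scene bail_top [(array([0.3968, 0.1928, 0.2319]), 0.61)]
```

View pics/w4.png

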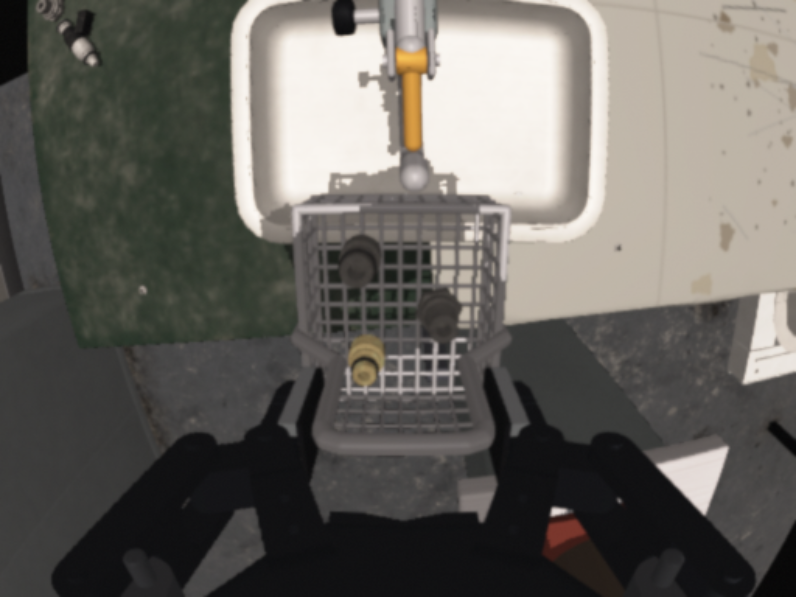

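The hook is directly ahead, with the tip ball at (414,177) and the gate hinge at (411,58). The bail bar is centred near column 405, and all three adapters are still in the basket.

```bash
python3 - <<'E'
from h import *
R,p=pose();s=512/796
for z in (.209,.216,.223):
    t=wbp(np.array((414,177))*s,z,R,p);h=wbp(np.array((411,58))*s,z+.008,R,p)
    print(z,t.round(4),h.round(4),(R.T@(t-p)*1000).round(1),(R.T@(h-p)*1000).round(1))
b=wbp(np.array((405,437))*s,.231,R,p);print((R.T@(b-p)*1000).round(1))
print(wproj(p+R@[0,0,-.0335],R,p)/s)
E
```

```text
0.209 [0.4694 0.1832 0.209 ] [0.5018 0.1813 0.217 ] [ 72.4   3.6 -11.7] [104.8   2.5 -19.7]
0.216 [0.4699 0.1833 0.216 ] [0.5005 0.1815 0.224 ] [ 72.8   3.4 -18.7] [103.5   2.4 -26.7]
0.223 [0.4704 0.1834 0.223 ] [0.4992 0.1817 0.231 ] [ 73.3   3.2 -25.7] [102.1   2.3 -33.7]
[  1.8   1.  -33.7]
[401.36556455 441.70778433]
```

>>> {"op": "send_rows", "data": {
  "series": [
    [255,0,0,-0.3,0,0,0],
    [255,0.3,0.1,0,0,0,0],
    [255,0.8,0.1,0,0,0,0],
    [255,1.0,0,0,0,0,0],
    [255,1.0,0,0,0,0,0],
    [255,1.0,0,0,0,0,0],
    [255,0.9,0,0,0,0,0],
    [255,0.6,0,0,0,0,0],
    [255,0.3,0,0,0,0,0],
    [255,0.1,0,0,0,0,0],
    [255,0,0,0,0,0,0]
  ]
}}

```text
time_s: 11.35
tcp_pos: [0.457, 0.186, 0.2002]
ee_rot: [3.138, -0.142, -0.001]
contact_force: [-0.1, 0.5, -4.1]
width: 0.0548
grip_force: 64.4
```

>>> {"op": "send_rows", "data": {
  "series": [
    [255,0.2,0,0,0,0,0],
    [255,0.4,0,0,0,0,0],
    [255,0.5,0,0,0,0,0],
    [255,0.5,0,0,0,0,0],
    [255,0.5,0,0,0,0,0],
    [255,0.3,0,0,0,0,0],
    [255,0.2,0,0,0,0,0],
    [255,0,0,0,0,0,0],
    [255,0,0,0,0,0,0]
  ]
}}

```text
time_s: 12.25
tcp_pos: [0.483, 0.1836, 0.2002]
ee_rot: [3.138, -0.142, -0.001]
contact_force: [-0.4, 1.2, -4.2]
width: 0.055
grip_force: 64.4
```

```bash
python3 - <<'E'
from h import *
R,p=pose();s=readout.sense();print(p,s["contact_force"])
for c in ["wrist","top","scene"]:
    im=eyes.camera(c)
    if c!="top":cv2.imwrite(f"pics/{c}5.png",im[:,:,::-1])
    for n in ["hook_arm","bail_top"]:
        print(c,n,[(np.round(m["location"],4),m["confidence"]) for m in eyes.mark_of(n,c)[:2]])
w=cv2.imread("pics/wrist5.png")[0:300,130:390];q=cv2.imread("pics/scene5.png")[215:345,165:290]
cv2.imwrite("pics/c5.png",np.hstack([cv2.resize(w,(390,450)),cv2.resize(q,(400,450),interpolation=cv2.INTER_CUBIC)]))
E
```

```text
[0.48296464 0.18363507 0.20020322] [-0.40677547  1.17520586 -4.16044217]
wrist hook_arm [(array([0.4888, 0.1789, 0.1876]), 0.96)]
wrist bail_top [(array([0.4805, 0.1857, 0.2335]), 0.88), (array([0.459 , 0.2044, 0.1182]), 0.62)]
top hook_arm [(array([0.4847, 0.1844, 0.1827]), 0.89)]
top bail_top [(array([0.4802, 0.1856, 0.2386]), 0.77)]
scene hook_arm [(array([0.4854, 0.1815, 0.1821]), 0.8)]
scene bail_top [(array([0.4853, 0.1839, 0.2309]), 0.86)]
```

View pics/c5.png

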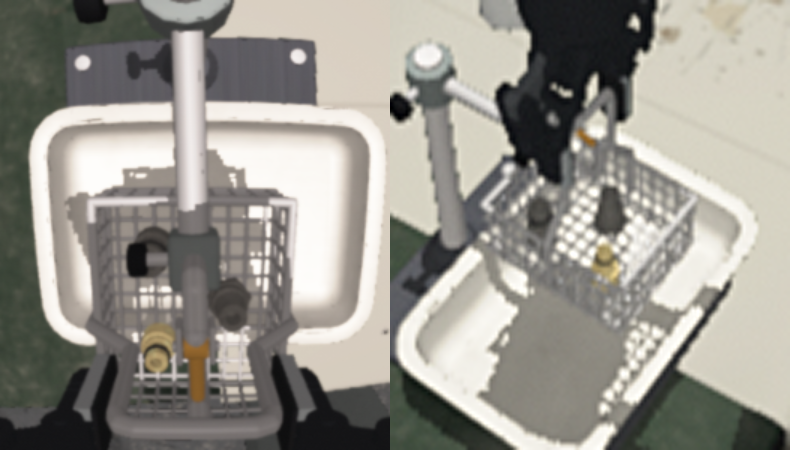

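The bar sits over the gate, about -4 mm in hook x, and is centred in y. Next is a slow descent while I watch the force.

>>> {"op": "send_rows", "data": {
  "series": [
    [255,0,0,0.2,0,0,0],
    [255,0,0,0.2,0,0,0],
    [255,0,0,0.2,0,0,0],
    [255,0,0,0.2,0,0,0],
    [255,0,0,0.2,0,0,0],
    [255,0,0,0.1,0,0,0],
    [255,0,0,0,0,0,0]
  ]
}}

```text
time_s: 13.4
tcp_pos: [0.4829, 0.1836, 0.1891]
ee_rot: [3.138, -0.142, -0.001]
contact_force: [0.2, 0.2, -4.1]
width: 0.0548
grip_force: 64.4
```

>>> {"op": "send_rows", "data": {
  "series": [
    [255,0,0,0.1,0,0,0],
    [255,0,0,0.1,0,0,0],
    [255,0,0,0.1,0,0,0],
    [255,0,0,0,0,0,0]
  ]
}}

```text
time_s: 13.8
tcp_pos: [0.483, 0.1836, 0.1861]
ee_rot: [3.138, -0.142, -0.0]
contact_force: [-0.2, -1.3, -3.2]
width: 0.0546
grip_force: 64.4
```

>>> {"op": "send_rows", "data": {
  "series": [
    [255,0,0,0.1,0,0,0],
    [255,0,0,0.1,0,0,0],
    [255,0,0,0.1,0,0,0],
    [255,0,0,0,0,0,0]
  ]
}}

```text
time_s: 14.2
tcp_pos: [0.4831, 0.1837, 0.1834]
ee_rot: [-3.138, 0.142, -0.0]
contact_force: [-0.8, 0.9, -3.1]
width: 0.0549
grip_force: 64.4
```

>>> {"op": "send_rows", "data": {
  "series": [
    [255,0,0,0.1,0,0,0],
    [255,0,0,0.1,0,0,0],
    [255,0,0,0,0,0,0]
  ]
}}

```text
time_s: 14.5
tcp_pos: [0.4835, 0.1837, 0.182]
ee_rot: [-3.138, 0.142, -0.002]
contact_force: [-1.1, -1.7, 3.0]
width: 0.0551
grip_force: 64.8
```

>>> {"op": "send_rows", "data": {
  "series": [
    [255,0,0,0.1,0,0,0],
    [255,0,0,0.1,0,0,0],
    [255,0,0,0,0,0,0]
  ]
}}

```text
time_s: 14.8
tcp_pos: [0.4836, 0.1837, 0.1797]
ee_rot: [-3.138, 0.142, -0.002]
contact_force: [0.1, -0.3, 2.8]
width: 0.0548
grip_force: 64.8
```

>>> {"op": "send_rows", "data": {
  "series": [
    [255,0,0,0.1,0,0,0],
    [255,0,0,0.1,0,0,0],
    [255,0,0,0,0,0,0]
  ]
}}

```text
time_s: 15.1
tcp_pos: [0.483, 0.1838, 0.1772]
ee_rot: [-3.138, 0.142, 0.0]
contact_force: [-0.1, -0.2, 3.3]
width: 0.0548
grip_force: 64.8
```

>>> {"op": "send_rows", "data": {
  "series": [
    [255,0,0,0.1,0,0,0],
    [255,0,0,0.1,0,0,0],
    [255,0,0,0.1,0,0,0],
    [255,0,0,0.1,0,0,0],
    [255,0,0,0,0,0,0]
  ]
}}

```text
time_s: 15.6
tcp_pos: [0.4824, 0.1836, 0.1727]
ee_rot: [3.138, -0.142, -0.003]
contact_force: [-2.9, 1.1, 1.7]
width: 0.0548
grip_force: 64.9
```

>>> {"op": "send_rows", "data": {
  "series": [
    [255,0,0,0.1,0,0,0],
    [255,0,0,0.1,0,0,0],
    [255,0,0,0.1,0,0,0],
    [255,0,0,0.1,0,0,0],
    [255,0,0,0,0,0,0]
  ]
}}

```text
time_s: 16.1
tcp_pos: [0.4825, 0.1836, 0.1687]
ee_rot: [3.138, -0.142, -0.002]
contact_force: [-3.3, 0.3, 0.9]
width: 0.0544
grip_force: 64.9
```

>>> {"op": "send_rows", "data": {
  "series": [
    [255,0,0,0.1,0,0,0],
    [255,0,0,0.1,0,0,0],
    [255,0,0,0.1,0,0,0],
    [255,0,0,0,0,0,0]
  ]
}}

```text
time_s: 16.5
tcp_pos: [0.4819, 0.1836, 0.1652]
ee_rot: [3.138, -0.142, -0.005]
contact_force: [-5.5, 0.8, -1.2]
width: 0.0546
grip_force: 64.8
```

>>> {"op": "send_rows", "data": {
  "series": [
    [255,0,0,0.1,0,0,0],
    [255,0,0,0.1,0,0,0],
    [255,0,0,0,0,0,0]
  ]
}}

```text
time_s: 16.8
tcp_pos: [0.483, 0.1834, 0.1634]
ee_rot: [3.138, -0.142, -0.0]
contact_force: [0.2, -0.1, -3.1]
width: 0.0545
grip_force: 64.4
```

>>> {"op": "send_rows", "data": {
  "series": [
    [255,0,0,0.1,0,0,0],
    [255,0,0,0.1,0,0,0],
    [255,0,0,0,0,0,0]
  ]
}}

```text
time_s: 17.1
tcp_pos: [0.4832, 0.1835, 0.1621]
ee_rot: [3.138, -0.142, 0.0]
contact_force: [-0.0, -0.2, -3.2]
width: 0.0545
grip_force: 64.4
```

>>> {"op": "send_rows", "data": {
  "series": [
    [255,0,0,0.1,0,0,0],
    [255,0,0,0.1,0,0,0],
    [255,0,0,0,0,0,0]
  ]
}}

```text
time_s: 17.4
tcp_pos: [0.483, 0.1836, 0.1601]
ee_rot: [3.138, -0.142, -0.0]
contact_force: [-0.8, 1.4, -3.1]
width: 0.055
grip_force: 64.4
```

The side force has vanished, so the gate has snapped past. I'll centre the bar and feel for the bottom.

>>> {"op": "send_rows", "data": {
  "series": [
    [255,0.1,0,0,0,0,0],
    [255,0.1,0,0,0,0,0],
    [255,0.1,0,0,0,0,0],
    [255,0,0,0.1,0,0,0],
    [255,0,0,0.1,0,0,0],
    [255,0,0,0,0,0,0]
  ]
}}

```text
time_s: 18.0
tcp_pos: [0.4859, 0.1833, 0.158]
ee_rot: [3.138, -0.142, -0.001]
contact_force: [-0.6, -0.0, -3.1]
width: 0.055
grip_force: 64.4
```

>>> {"op": "send_rows", "data": {
  "series": [
    [255,0,0,0.1,0,0,0],
    [255,0,0,0,0,0,0],
    [255,0,0,0,0,0,0]
  ]
}}

```text
time_s: 18.3
tcp_pos: [0.486, 0.1834, 0.1573]
ee_rot: [-3.138, 0.142, 0.0]
contact_force: [-0.3, -0.2, -3.6]
width: 0.0546
grip_force: 64.4
```

>>> {"op": "send_rows", "data": {
  "series": [
    [255,0,0,0.1,0,0,0],
    [255,0,0,0,0,0,0],
    [255,0,0,0,0,0,0]
  ]
}}

```text
time_s: 18.6
tcp_pos: [0.4861, 0.1833, 0.1563]
ee_rot: [3.138, -0.142, -0.0]
contact_force: [0.0, 0.1, -3.1]
width: 0.0551
grip_force: 64.4
```

>>> {"op": "send_rows", "data": {
  "series": [
    [255,0,0,0.1,0,0,0],
    [255,0,0,0,0,0,0],
    [255,0,0,0,0,0,0]
  ]
}}

```text
time_s: 18.9
tcp_pos: [0.486, 0.1834, 0.1552]
ee_rot: [3.138, -0.142, -0.0]
contact_force: [0.8, -0.3, -3.8]
width: 0.0548
grip_force: 64.4
```

>>> {"op": "send_rows", "data": {
  "series": [
    [255,0,0,0.1,0,0,0],
    [255,0,0,0,0,0,0],
    [255,0,0,0,0,0,0]
  ]
}}

```text
time_s: 19.2
tcp_pos: [0.4861, 0.1834, 0.1543]
ee_rot: [-3.138, 0.142, 0.0]
contact_force: [0.3, 0.2, -3.0]
width: 0.0554
grip_force: 64.4
```

>>> {"op": "send_rows", "data": {
  "series": [
    [255,0,0,0.1,0,0,0],
    [255,0,0,0,0,0,0],
    [255,0,0,0,0,0,0]
  ]
}}

```text
time_s: 19.5
tcp_pos: [0.4864, 0.1834, 0.1537]
ee_rot: [-3.138, 0.142, -0.001]
contact_force: [-0.1, -0.0, -1.7]
width: 0.0552
grip_force: 64.5
```

>>> {"op": "send_rows", "data": {
  "series": [
    [255,0,0,0.05,0,0,0],
    [255,0,0,0,0,0,0],
    [255,0,0,0,0,0,0]
  ]
}}

```text
time_s: 19.8
tcp_pos: [0.4865, 0.1834, 0.1534]
ee_rot: [-3.138, 0.142, -0.002]
contact_force: [-0.6, -1.1, 2.4]
width: 0.055
grip_force: 64.6
```

>>> {"op": "send_rows", "data": {
  "series": [
    [255,0,0,0.05,0,0,0],
    [255,0,0,0,0,0,0],
    [255,0,0,0,0,0,0]
  ]
}}

```text
time_s: 20.1
tcp_pos: [0.4866, 0.1835, 0.1532]
ee_rot: [-3.138, 0.142, -0.002]
contact_force: [-1.3, -0.9, 5.2]
width: 0.0545
grip_force: 65.0
```

>>> {"op": "send_rows", "data": {
  "series": [
    [255,0,0,0.05,0,0,0],
    [255,0,0,0,0,0,0],
    [255,0,0,0,0,0,0],
    [255,0,0,0,0,0,0],
    [255,0,0,0,0,0,0],
    [255,0,0,0,0,0,0]
  ]
}}

```text
time_s: 20.7
tcp_pos: [0.4868, 0.1835, 0.1531]
ee_rot: [-3.138, 0.142, -0.003]
contact_force: [-1.6, -1.2, 7.8]
width: 0.0549
grip_force: 65.3
```

>>> {"op": "send_rows", "data": {
  "series": [
    [255,0,0,0,0,0,0],
    [255,0,0,0,0,0,0],
    [255,0,0,0,0,0,0],
    [255,0,0,0,0,0,0],
    [255,0,0,0,0,0,0],
    [255,0,0,0,0,0,0],
    [255,0,0,0,0,0,0],
    [255,0,0,0,0,0,0]
  ]
}}

```text
time_s: 21.5
tcp_pos: [0.4868, 0.1835, 0.1531]
ee_rot: [-3.138, 0.142, -0.003]
contact_force: [-2.9, -0.3, 7.8]
width: 0.0552
grip_force: 65.3
```

```bash
python3 - <<'E'
from h import *
s=readout.sense();print(s["contact_force"],s["tcp_pos"])
for c in ["wrist","scene"]:
    im=eyes.camera(c);cv2.imwrite(f"pics/{c}6.png",im[:,:,::-1])
    for n in ["hook_arm","bail_top","parts_tray"]:
        print(c,n,[(np.round(m["location"],4),m["confidence"]) for m in eyes.mark_of(n,c)[:2]])
w=cv2.imread("pics/wrist6.png")[90:310,130:390];q=cv2.imread("pics/scene6.png")[215:345,165:290]
cv2.imwrite("pics/c6.png",np.hstack([cv2.resize(w,(390,450)),cv2.resize(q,(400,450),interpolation=cv2.INTER_CUBIC)]))
E
```

```text
[-2.86503916 -0.33720138  7.84698819] [0.48675555 0.1834844  0.15314535]
wrist hook_arm [(array([0.4929, 0.1788, 0.1859]), 0.83)]
wrist bail_top []
wrist parts_tray [(array([0.5033, 0.1722, 0.0076]), 0.78)]
scene hook_arm [(array([0.4879, 0.1797, 0.1794]), 0.81), (array([ 0.5166, -0.4421,  0.0017]), 0.49)]
scene bail_top [(array([0.4846, 0.182 , 0.1825]), 0.67), (array([0.485 , 0.1636, 0.0701]), 0.34)]
scene parts_tray [(array([0.5003, 0.1707, 0.0077]), 0.89)]
```

View pics/c6.png

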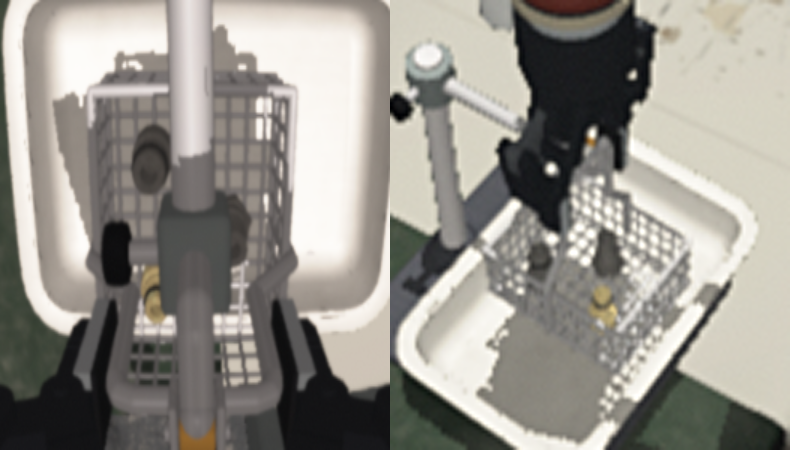

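The tug was held for over 1 s at Fz of about 7.8 N, a hook load of about 11.5 N. The orange gate shows shut above the bar. The wrist view shows a clamp knob at the left, so I'll check it clears the opening finger.

```bash
python3 - <<'E'
from h import *
R,_=pose();p=np.array([.3976,.1928,.1973]);s=512/796;p6=pose()[1]
for z in (.19,.2,.215):
    print(z,(R.T@(wbp(np.array((343,30))*s,z,R,p)-p6)*1000).round(0), (R.T@(wbp(np.array([130+118*260/390,90+285*220/450]),z,R,p6)-p6)*1000).round(0))
E
```

```text
0.19 [ 30. -20. -37.] [ 29. -20. -37.]
0.2 [ 28. -19. -47.] [ 34. -18. -47.]
0.215 [ 24. -17. -62.] [ 42. -15. -62.]
```

>>> {"op": "send_rows", "data": {
  "series": [
    [255,0,0,-0.05,0,0,0],
    [255,0,0,-0.05,0,0,0],
    [255,0,0,0,0,0,0],
    [255,0,0,0,0,0,0]
  ]
}}

```text
time_s: 22.3
tcp_pos: [0.4866, 0.1834, 0.1533]
ee_rot: [-3.138, 0.142, -0.002]
contact_force: [0.6, -0.7, 4.3]
width: 0.0549
grip_force: 65.1
```

>>> {"op": "send_rows", "data": {
  "series": [
    [255,0,0,-0.05,0,0,0],
    [255,0,0,-0.05,0,0,0],
    [255,0,0,0,0,0,0],
    [255,0,0,0,0,0,0]
  ]
}}

```text
time_s: 22.7
tcp_pos: [0.4862, 0.1834, 0.1535]
ee_rot: [-3.138, 0.142, -0.0]
contact_force: [3.3, 1.1, -0.8]
width: 0.0551
grip_force: 64.8
```

>>> {"op": "send_rows", "data": {
  "series": [
    [90,0,0,0,0,0,0],
    [80,0,0,0,0,0,0],
    [70,0,0,0,0,0,0],
    [60,0,0,0,0,0,0],
    [45,0,0,0,0,0,0],
    [30,0,0,0,0,0,0],
    [0,0,0,0,0,0,0],
    [0,0,0,0,0,0,0],
    [0,0,0,0,0,0,0],
    [0,0,0,0,0,0,0]
  ]
}}

```text
time_s: 23.7
tcp_pos: [0.4861, 0.1834, 0.1538]
ee_rot: [-3.138, 0.142, 0.0]
contact_force: [-0.5, 0.3, -0.4]
width: 0.0856
grip_force: 0.0
```

```bash
python3 - <<'E'
from h import *
s=readout.sense();print(s["contact_force"],s["tcp_pos"])
im=eyes.camera("wrist");cv2.imwrite("pics/w7.png",im[:,:,::-1])
E
```

```text
[-0.52579176  0.26725532 -0.35810816] [0.48606594 0.18337014 0.15381173]
```

View pics/w7.png

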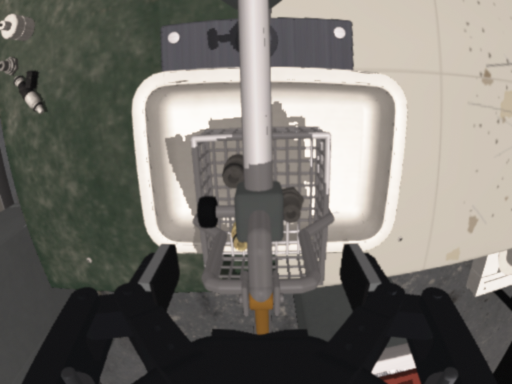

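The basket hangs free, with the fingers clear on both sides (bail at columns 208–322, fingers at 178 and 342). Next I'll retract straight up.

>>> {"op": "send_rows", "data": {
  "series": [
    [0,0,0,-0.5,0,0,0],
    [0,0,0,-1,0,0,0],
    [0,0,0,-1.2,0,0,0],
    [0,0,0,-1.5,0,0,0],
    [0,0,0,-1.5,0,0,0],
    [0,0,0,-1.5,0,0,0],
    [0,0,0,-1.5,0,0,0],
    [0,0,0,-1.5,0,0,0],
    [0,0,0,-1,0,0,0]
  ]
}}

```text
time_s: 24.65
tcp_pos: [0.4865, 0.1835, 0.2678]
ee_rot: [-3.138, 0.142, -0.003]
contact_force: [-0.1, -0.3, 0.4]
width: 0.0855
grip_force: 0.0
```

>>> {"op": "send_rows", "data": {
  "series": [
    [0,-1,0,0,0,0,0],
    [0,-2,0,0,0,0,0],
    [0,-2,0,0,0,0,0],
    [0,-2,0,0,0,0,0],
    [0,-1,0,0,0,0,0],
    [0,0,0,0,0,0,0],
    [0,0,0,0,0,0,0],
    [0,0,0,0,0,0,0],
    [0,0,0,0,0,0,0],
    [0,0,0,0,0,0,0],
    [0,0,0,0,0,0,0],
    [0,0,0,0,0,0,0]
  ]
}}

```text
time_s: 25.85
tcp_pos: [0.4065, 0.1905, 0.2657]
ee_rot: [3.138, -0.142, -0.0]
contact_force: [0.3, -0.8, -0.6]
width: 0.0859
grip_force: 0.0
```

>>> {"op": "send_rows", "data": {
  "series": [
    [0,0,0,0,0,0,0],
    [0,0,0,0,0,0,0],
    [0,0,0,0,0,0,0],
    [0,0,0,0,0,0,0],
    [0,0,0,0,0,0,0],
    [0,0,0,0,0,0,0],
    [0,0,0,0,0,0,0],
    [0,0,0,0,0,0,0],
    [0,0,0,0,0,0,0],
    [0,0,0,0,0,0,0],
    [0,0,0,0,0,0,0],
    [0,0,0,0,0,0,0]
  ]
}}

```text
time_s: 27.05
tcp_pos: [0.4064, 0.1906, 0.2658]
ee_rot: [-3.138, 0.142, 0.0]
contact_force: [-0.5, 0.4, -1.1]
width: 0.0855
grip_force: 0.0
```

```bash
python3 - <<'E'
from h import *
print(pose()[1])
P=[]
for i in range(2):
    for c in ["wrist","scene","top"]:
        im=eyes.camera(c)
        if c=="scene":P.append(im.astype(int)[200:350,150:300])
        print(c,[(n,np.round(m["location"],3).tolist()) for n in ["hook_arm","bail_top","basket","parts_tray","grease_pot","spanner_13"] for m in eyes.mark_of(n,c)[:1]])
print(abs(P[0]-P[1]).max(), abs(P[0]-P[1]).mean())
E
```

```text
[0.40639041 0.19058967 0.2657931 ]
wrist [('hook_arm', [0.492, 0.182, 0.187]), ('bail_top', [0.481, 0.185, 0.189]), ('basket', [0.483, 0.182, 0.066]), ('parts_tray', [0.501, 0.172, 0.009])]
scene [('hook_arm', [0.485, 0.184, 0.18]), ('bail_top', [0.485, 0.183, 0.185]), ('basket', [0.477, 0.181, 0.066]), ('parts_tray', [0.501, 0.174, 0.006]), ('grease_pot', [0.719, -0.056, 0.002])]
top [('hook_arm', [0.488, 0.182, 0.182]), ('bail_top', [0.484, 0.186, 0.191]), ('basket', [0.482, 0.18, 0.066]), ('parts_tray', [0.501, 0.172, 0.01]), ('grease_pot', [0.72, -0.058, 0.001]), ('spanner_13', [0.706, -0.271, 0.0])]
wrist [('hook_arm', [0.493, 0.181, 0.192]), ('bail_top', [0.483, 0.186, 0.189]), ('basket', [0.484, 0.186, 0.068]), ('parts_tray', [0.501, 0.171, 0.009])]
scene [('hook_arm', [0.487, 0.183, 0.185]), ('bail_top', [0.482, 0.182, 0.187]), ('basket', [0.482, 0.183, 0.068]), ('parts_tray', [0.499, 0.171, 0.005]), ('grease_pot', [0.717, -0.054, 0.003]), ('spanner_13', [0.719, -0.056, 0.003])]
top [('hook_arm', [0.486, 0.187, 0.182]), ('bail_top', [0.481, 0.185, 0.194]), ('basket', [0.482, 0.181, 0.067]), ('parts_tray', [0.501, 0.174, 0.009]), ('grease_pot', [0.723, -0.057, -0.002]), ('spanner_13', [0.704, -0.27, 0.002])]
103 2.3181777777777777
```

>>> {"op": "send_rows", "data": {
  "series": [
    [0,0,0,0,0,0,0],
    [0,0,0,0,0,0,0],
    [0,0,0,0,0,0,0],
    [0,0,0,0,0,0,0],
    [0,0,0,0,0,0,0],
    [0,0,0,0,0,0,0],
    [0,0,0,0,0,0,0],
    [0,0,0,0,0,0,0],
    [0,0,0,0,0,0,0],
    [0,0,0,0,0,0,0],
    [0,0,0,0,0,0,0],
    [0,0,0,0,0,0,0]
  ]
}}

```text
time_s: 30.35
tcp_pos: [0.4064, 0.1906, 0.2658]
ee_rot: [-3.138, 0.142, -0.0]
contact_force: [-0.1, -0.1, -0.4]
width: 0.0853
grip_force: 0.0
```

```bash
python3 - <<'E'
from h import *
P=[eyes.camera("scene").astype(int) for i in range(6)]
for q in P[1:]:
    d=abs(q-P[0]);print(d[200:350,150:300].max(),d[200:350,150:300].mean().round(2),d[20:150,200:400].max(),d[20:150,200:400].mean().round(2))
im=eyes.camera("wrist")
print([(n,np.round(m["location"],3).tolist()) for n in ["adapter_4","adapter_14","adapter_9","basket","bail_top"] for m in eyes.mark_of(n,"wrist")[:1]])
E
```

```text
82 1.25 12 1.09
83 1.48 11 1.09
90 1.61 10 1.09
91 1.66 11 1.1
89 1.68 8 1.08
[('adapter_4', [0.481, 0.186, 0.067]), ('adapter_14', [0.481, 0.186, 0.067]), ('adapter_9', [0.481, 0.186, 0.067]), ('basket', [0.485, 0.181, 0.067]), ('bail_top', [0.483, 0.187, 0.186])]
```

The basket still swings slightly. There is time left, so I'll let it settle and measure again.

>>> {"op": "send_rows", "data": {
  "series": [
    [0,0,0,0,0,0,0],
    [0,0,0,0,0,0,0],
    [0,0,0,0,0,0,0],
    [0,0,0,0,0,0,0],
    [0,0,0,0,0,0,0],
    [0,0,0,0,0,0,0],
    [0,0,0,0,0,0,0],
    [0,0,0,0,0,0,0],
    [0,0,0,0,0,0,0],
    [0,0,0,0,0,0,0],
    [0,0,0,0,0,0,0],
    [0,0,0,0,0,0,0]
  ]
}}

```text
time_s: 32.15
tcp_pos: [0.4064, 0.1906, 0.2658]
ee_rot: [3.138, -0.142, -0.0]
contact_force: [-0.1, 0.5, -0.8]
width: 0.0856
grip_force: 0.0
```

>>> {"op": "send_rows", "data": {
  "series": [
    [0,0,0,0,0,0,0],
    [0,0,0,0,0,0,0],
    [0,0,0,0,0,0,0],
    [0,0,0,0,0,0,0],
    [0,0,0,0,0,0,0],
    [0,0,0,0,0,0,0],
    [0,0,0,0,0,0,0],
    [0,0,0,0,0,0,0],
    [0,0,0,0,0,0,0],
    [0,0,0,0,0,0,0],
    [0,0,0,0,0,0,0],
    [0,0,0,0,0,0,0]
  ]
}}

```text
time_s: 33.35
tcp_pos: [0.4064, 0.1906, 0.2658]
ee_rot: [-3.138, 0.142, 0.0]
contact_force: [-0.8, -0.3, -0.7]
width: 0.0855
grip_force: 0.0
```

>>> {"op": "send_rows", "data": {
  "series": [
    [0,0,0,0,0,0,0],
    [0,0,0,0,0,0,0],
    [0,0,0,0,0,0,0],
    [0,0,0,0,0,0,0],
    [0,0,0,0,0,0,0],
    [0,0,0,0,0,0,0],
    [0,0,0,0,0,0,0],
    [0,0,0,0,0,0,0],
    [0,0,0,0,0,0,0],
    [0,0,0,0,0,0,0],
    [0,0,0,0,0,0,0],
    [0,0,0,0,0,0,0]
  ]
}}

```text
time_s: 34.55
tcp_pos: [0.4064, 0.1906, 0.2658]
ee_rot: [3.138, -0.142, 0.0]
contact_force: [-0.4, -0.9, 0.6]
width: 0.0852
grip_force: 0.0
```

```bash
python3 - <<'E'
from h import *
P=[];M=[]
R,p=pose()
for i in range(14):
    im=eyes.camera("wrist"); P.append(cv2.cvtColor(im,cv2.COLOR_RGB2GRAY))
# basket front half region in wrist picture around projected basket centre
u=wproj([.482,.184,.10],R,p).astype(int);print(u)
a=P[0]
pts=cv2.goodFeaturesToTrack(a[max(0,u[1]-70):u[1]+70,u[0]-70:u[0]+70],60,.02,5)
pts=pts+np.array([u[0]-70,max(0,u[1]-70)],np.float32)
for b in P[1:]:
    q,st,e=cv2.calcOpticalFlowPyrLK(a,b,pts,None)
    d=(q-pts)[st==1];print(np.median(d,0).round(2),np.percentile(np.hypot(*d.T),[50,80,95]).round(2))
print(readout.sense()["time_s"])
E
```

```text
[258  98]
[-0.01 -0.01] [0.01 0.03 0.05]
[-0.01 -0.01] [0.01 0.03 0.05]
[ 0. -0.] [0.   0.01 0.01]
[0.01 0.  ] [0.01 0.02 0.07]
[0.01 0.  ] [0.03 0.06 0.11]
[0.02 0.01] [0.04 0.1  0.22]
[0.04 0.01] [0.06 0.14 0.26]
[0.05 0.02] [0.07 0.15 0.25]
[0.05 0.03] [0.08 0.15 0.25]
[0.05 0.03] [0.07 0.15 0.24]
[0.05 0.03] [0.08 0.15 0.26]
[0.04 0.01] [0.06 0.14 0.24]
[0.02 0.01] [0.04 0.12 0.22]
35.25
```

```bash
python3 -c "
from rig import job_done
print(job_done())"
```

```text
the job is handed in; nothing more can be done
None
```

I handed the job in at about 35 s, and the judge gave no verdict back. The basket hangs on the hook over the tray with the gate shut and the adapters in it. The tug held about 8 N (about 11.5 N on the hook) for over a second, and the basket was practically still at hand-in. The grease pot, spanner and tray hadn't moved; I didn't re-check the screwdriver.

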